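Tighten the specimen-stage clamp ring with a pin spanner

TASK

Take the two-pronged pin spanner from its stand, feel for the two holes in the specimen stage's clamp ring, push both prongs fully in and only then turn the ring clockwise (seen from above) until it comes up against its stop. Work gently: never press or wrench the spanner hard against the stage. Then lift the spanner straight out and put it back upright in its stand, fully down, leaving the other things on the bench where they are.

Things in the scene. Friction and masses are not known exactly. Their poses are not given: they have to be found in the camera images.
- stage: Fixed microscope specimen stage of dark steel: 130 x 130 x 10 mm base plate and a round pedestal carrying a flat bare-aluminium clamp ring (outer diameter 77, inner 37, 14 mm thick, top face 64 mm above the bench). Origin: underside centre, on the ring's axis; z up, x and y parallel to the plate's edges. A dark 36 mm disc fills the ring's middle, 1 mm below its face.
- ring_face (a point): Ring's axis at its top face, axes as stage. Two round 8 mm holes, 14 mm deep, rims chamfered 0.5 mm, across the axis from each other, 28 mm from it. Their line lies at (0.35 + h - q) rad about z from the stage's x; q is clamp_ring; h differs every time within -0.5 to 0.5 and is not measured: it must be seen or felt. The face is flat and solid: prongs that miss stand on it.
- clamp_ring (a joint): how far the clamp ring has been turned, rad, clockwise seen from above; starts between 0 and 0.25, the stop (ring tight) is at 0.8. It turns stiffly, with about 0.15 N m of friction, stays where it is left, and stops hard.
- spanner: Steel pin spanner, about 0.26 kg, standing prongs-down in its stand. Origin midway between the prong tips; z up the handle, x along the line of prongs. Two 5 mm prongs at x = +28 and -28 mm, z 0 to 12 mm; cross-bar 72 mm in x, 22 in y, z 12 to 24 mm, which rests on the ring's face when fully in (tips 12 mm below it). Half a turn makes no difference.
- handle (a point): Point on the spanner's axis 60 mm above the prong tips, a good height to grip. The handle is a flat upright bar, 26 mm in x, 14 mm thick in y, from 24 to 94 mm above the prong tips: grip it across y.
- prong_a (a point): tip of the prong at the spanner's +x
- prong_b (a point): tip of the prong at the spanner's -x
- stand: Fixed grey plastic block, 104 mm in x, 50 mm in y, 26 mm high, origin at its underside centre. Two rectangular openings right through it, 14 mm in x by 11 mm in y, centred at x = +28 and -28 mm, y = 0. With the spanner fully down the cross-bar rests on its top and the prong tips are 14 mm above its origin, the spanner's x along the stand's x.
- mount: bystander, to be left alone: dark steel specimen mount, a 44 mm disc with a narrow post, 38 mm tall
- gauge_pin: bystander, to be left alone: upright brass gauge pin, 12 mm diameter, 26 mm tall
- jar: bystander, to be left alone: small closed jar, 48 mm diameter, 60 mm tall
- objective: bystander, to be left alone: steel lens barrel standing on end, 36 mm diameter, 45 mm tall
- driver: bystander, to be left alone: screwdriver lying on the bench, 160 mm long
- spacer: bystander, to be left alone: flat aluminium spacer ring, 48 mm outside, 8 mm thick
- dish: bystander, to be left alone: shallow white dish, 80 mm across, 22 mm tall
Things that resemble listed ones, but are neither listed nor needed, are in the scene too. What is shaped like the stand but brown is not meant.

How it is judged:
On the way, in this order (a step that is already met when the one before it is completed fails the run):
1. both prongs are at least 8 mm down in the ring's holes, the ring not yet turned beyond 0.35 rad (z of each of prong_a, prong_b in the frame of ring_face below -0.008 m and horizontal distance between spanner and ring_face below 0.004 m and value of joint clamp_ring below 0.35 rad), for 0.2 s.
2. with both prongs still at least 8 mm down, the ring has been turned to its stop (0.77 rad or more) (z of each of prong_a, prong_b in the frame of ring_face below -0.008 m and horizontal distance between spanner and ring_face below 0.004 m and value of joint clamp_ring above 0.77 rad), for 0.1 s.
At the end, for the whole second after the job is handed in: the ring is at its stop (0.77 rad or more) and the spanner stands released and still in its stand: prong tips 11 to 16.5 mm above the stand's origin, within 8 mm of its centre and 0.2 rad of its x axis, upright within 0.06 rad (value of joint clamp_ring above 0.77 rad and z of spanner in the frame of stand between 0.011 and 0.0165 m and horizontal distance between spanner and stand below 0.008 m and angle between spanner's own z axis and vertical below 0.06 rad and angle between the x axis of spanner and the x axis of stand, either way round below 0.2 rad and linear speed of spanner below 0.01 m/s); the robot touches nothing.
It fails at once if the spanner is pressed or wrenched against the stage or its ring with more than 35 N (contact force between spanner and stage above 35 N).
It fails at once if the ring is turned (faster than 0.25 rad/s) while the prongs are not both at least 3 mm down in its holes (velocity of joint clamp_ring above 0.25 rad/s and not (z of each of prong_a, prong_b in the frame of ring_face below -0.003 m)).
It fails at once if a bystander is moved by more than 20 mm (distance of any of mount, gauge_pin, jar, objective, driver, spacer, dish from where it was at the start of the episode above 0.02 m).
It also fails if it takes over 72 s, if anything falls off the work surface, if the arm or the gripper's body presses on something with over 40 N, if the wrist force passes 120 N, or if a joint passes its speed limit or range.

ROBOT

A 6-joint arm with a two-finger parallel gripper is mounted at the origin on the work surface. World frame = base frame: x ahead of the robot, y to its left, z up, the work surface at z = 0. Lengths are in m, angles in rad, forces in N, time in s.
With the tool pointing down it reaches from about 0.35 to 0.975 m from the base axis. Payload 4.9 kg.
Tool frame: the origin (TCP) lies at the very end of the fingers, on their centre line; the grasp point (between the pads) lies 19 mm behind it (ctrl.grasp_offset is the distance from the TCP to the grasp point, in m); z points along the fingers, y is the line along which they close (so a half turn about z gives the same grasp; the last joint's range is limited). The gripper opens to 85 mm and grips with 20 to 120 N. Pads are 22 mm wide; open, the fingers measure 114 mm over their backs; the gripper's body (76 mm by 85 mm) begins 54 mm behind the grasp point. The pads swing forward as they close: fully open they stand 13 mm farther back than shut.
Start: joints at [-1.324, 0.053, 1.613, -0, 1.476, -0.119], TCP at [0.224, -0.584, 0.231] pointing down, gripper open.
Joint ranges: [-3.01, 3.01], [-1.01, 2.22], [0.06, 2.58], [-1.02, 4.17], [0.09, 2.62], [-3.14, 3.14]. Speed limits (rad/s): [2.57, 2.57, 3.14, 3.14, 3.14, 3.14].

INTERFACE

Orientations are given as a rotation vector (axis times angle).
In Python, from station import ctrl, optics gives the robot as it stands.
- The arm moves only by the shell command python3 -m handwheel 'ROWS' [OPENING] [FORCE]. ROWS is JSON, a list of rows, each an object of numbers: "tx", "ty", "tz": the shift along the tool's x, y, z in mm; "roll": the turn about the tool's z in rad. A call has 1 to 12 rows; each row shifts and turns the commanded pose from where the row before left it, along the tool's axes as they then stand; what a row does not reach is not made up. A row lasts 1/12 s, in which the tool goes at most 41.7 mm and 7.16 degrees, less where a joint would pass 70% of its speed; a pose out of reach is approached as far as the arm can. A call with a gripper value outside its range is refused whole. OPENING is the finger opening in mm, from 0 to 85.4, set as the call begins (- or left out, the last holds). The fingers move at their own pace and stop on an object; FORCE is the grip in N (left out, the last holds). Time passes only in rows, so rows that do not move let the fingers close. It gives the time, the measured TCP pose, the force, the opening and the grip force at its end, in the units of the state.
- ctrl.get_obs(): the state, without advancing time (a new reading comes with each control period).
- optics.get_image(name): name is "scene" or "top" or "wrist"; returns (picture, depth): 480x640x3 uint8, red, green, blue; 480x640 float32, m along the optical axis (not along the pixel's ray), 0 where there is no reading.
- optics.camera_params(name): a dict with "mtx" (3x3 intrinsics, pixels), "k1" (the pictures are not rectified: a ray, as slopes to the right and down, at radius r is drawn at 1 + k1 r^2 times it, then the intrinsics apply), "extrinsics" (4x4, takes a point from camera to world coordinates); the wrist camera has in their place "tool_from_camera" (4x4, takes a point from camera to tool coordinates, whose origin is the TCP and whose axes are the flange's). Camera axes: x right, y down, z forward; pixel columns grow to the right and rows downward; lengths in m; the calibration is good to about 2 mm. A picture is of the moment at which its call begins: read the wrist's pose just before it. camera_params takes no time and is no camera call.
- ctrl.finish_job(): hands the job in; it is judged then, once.
The state is a dict: "t": time; "q": joint angles; "dq": joint speeds; "effort": joint torques, N m; "tool_pos": TCP position; "tool_rot": TCP orientation; "contact_force": force on the tool from outside, world axes, zero at the start; "wrist_torque": the same for the moment, N m; "opening": finger opening in m; "grip_force": force on a finger pad.
Only numpy, scipy, OpenCV 4.12 (cv2) and the standard library are available. Lean on these libraries where they do the work, as an engineer would, in place of code of your own. Each camera call takes 0.05 s, during which the arm holds its last target. There are 200 camera calls.

## Working session

There is one attempt and no reset: what is moved stays moved. The work goes in short steps, Python scripts to look and compute and a shell command to move; the robot and the scene stay as the last step left them, time stands still between calls to the robot, and variables do not carry over. Pictures are saved under pics/ and viewed, at most 10 in all, crops included, and the job is handed in when it is done.

```bash
ls; mkdir -p pics; python3 - <<'E'
from station import ctrl, optics
import cv2, numpy as np
for n in ("scene","top"):
    im,d=optics.get_image(n); cv2.imwrite(f"pics/{n}0.png",im[...,::-1]); np.savez(f"pics/{n}0.npz",im=im,d=d)
    p=optics.camera_params(n); print(n,p)
print(optics.camera_params("wrist")); print(ctrl.get_obs(),ctrl.grasp_offset)
E
```

```text
pics
scene {'mtx': array([[488.42563738,   0.        , 317.43287352],
       [  0.        , 488.42563738, 233.97119721],
       [  0.        ,   0.        ,   1.        ]]), 'k1': 0.025587837977266086, 'extrinsics': array([[ 0.86863933,  0.30754309, -0.38843656,  0.91074286],
       [ 0.49529884, -0.55808087,  0.66575131, -0.50588372],
       [-0.0120318 , -0.77068995, -0.63709673,  0.57303475],
       [ 0.        ,  0.        ,  0.        ,  1.        ]])}
top {'mtx': array([[536.89853887,   0.        , 323.45884562],
       [  0.        , 536.89853887, 244.51450882],
       [  0.        ,   0.        ,   1.        ]]), 'k1': -0.012086621051702452, 'extrinsics': array([[ 0.02868622, -0.98541683,  0.16772233,  0.47652599],
       [-0.99954618, -0.026735  ,  0.01388055, -0.01046504],
       [-0.00919407, -0.1680444 , -0.98573655,  0.87548167],
       [ 0.        ,  0.        ,  0.        ,  1.        ]])}
{'mtx': array([[381.41686151,   0.        , 324.16322772],
       [  0.        , 381.41686151, 238.9373069 ],
       [  0.        ,   0.        ,   1.        ]]), 'k1': -0.0181823914
[... 346 characters left out ...]
       1.00000000e+00]])}
{'t': 0.1, 'q': array([-1.32395286e+00,  5.32922921e-02,  1.61416041e+00,  1.48353946e-05,
        1.47599273e+00, -1.18985127e-01]), 'dq': array([ 0.00052955, -0.00052888, -0.00276521,  0.00010684, -0.00027263,
       -0.00128941]), 'effort': array([ 5.61167981e-04, -3.94904423e+01, -3.71362424e+01, -8.43607040e-05,
        3.93456707e-03,  3.85111070e-05]), 'tool_pos': array([ 0.22345151, -0.58308799,  0.23018283]), 'tool_rot': array([-3.08736521e+00, -5.71104519e-01,  1.62683870e-04]), 'contact_force': array([0.66586259, 0.25856445, 0.52194361]), 'wrist_torque': array([0.00785127, 0.03179848, 0.05355968]), 'grip_force': 0.0, 'opening': 0.08544985490570609} 0.0187
```

View pics/top0.png

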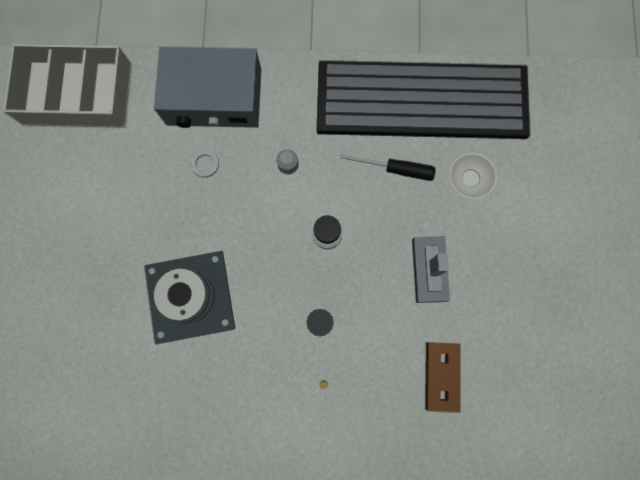

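View pics/scene0.png

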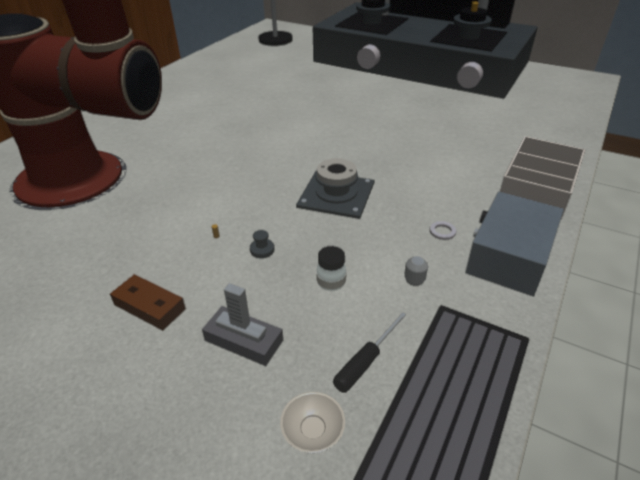

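The top view shows the spanner in the grey stand, with its handle top at (443,262), its cross-bar at (433,268) and the stand at (431,269). The brown look-alike is at (443,377) and is empty, so it is not the one meant. The stage ring is at (180,294), with holes near (176,276) and (183,312). In the scene view the spanner is at (237,310) and the ring at (336,172).

```bash
cat > h.py <<'E'
from station import ctrl, optics
import cv2, numpy as np
from scipy.spatial.transform import Rotation as R
def ext(n,obs=None):
    p=optics.camera_params(n)
    if n!="wrist": return p,p["extrinsics"]
    T=np.eye(4);T[:3,:3]=R.from_rotvec(obs["tool_rot"]).as_matrix();T[:3,3]=obs["tool_pos"]
    return p,T@p["tool_from_camera"]
def rays(p,uv):
    K=p["mtx"];d=np.array([p["k1"],0,0,0,0.])
    u=cv2.undistortPoints(np.asarray(uv,float).reshape(-1,1,2),K,d)[:,0]
    return np.c_[u,np.ones(len(u))]
def cloud(n,d,obs=None):
    p,E=ext(n,obs);v,u=np.mgrid[:480,:640]
    r=rays(p,np.c_[u.ravel(),v.ravel()])*d.reshape(-1,1)
    w=r@E[:3,:3].T+E[:3,3];w[d.ravel()==0]=np.nan
    return w.reshape(480,640,3)
def onplane(n,uv,z,obs=None):
    p,E=ext(n,obs);r=rays(p,uv)@E[:3,:3].T
    return E[:3,3]+r*((z-E[2,3])/r[:,2])[:,None]
def proj(n,X,obs=None):
    p,E=ext(n,obs);Ei=np.linalg.inv(E)
    X=np.asarray(X,float).reshape(-1,3)
    return cv2.projectPoints(X,cv2.Rodrigues(Ei[:3,:3])[0],Ei[:3,3],p["mtx"],np.array([p["k1"],0,0,0,0.]))[0][:,0]
def rect(m,W): # min-area rect of xy points in mm, angle of long side deg
    c,s,a=cv2.minAreaRect((W[m][:,:2]*1000).astype(np.float32))
    if s[0]<s[1]: a+=90;s=s[::-1]
    return np.round(c,1),np.round(s,1),round(a,1)
E
cat > m1.py <<'E'
from h import *
boxes={"top":((140,245,245,350),(405,230,460,310)),"scene":((290,150,380,220),(195,280,290,365))}
for n in boxes:
    f=np.load(f"pics/{n}0.npz");W=cloud(n,f["d"]);
    for nm,b,zs in (("stage",boxes[n][0],((.058,.072),(.005,.016))),("spanner",boxes[n][1],((.1,.118),(.033,.044),(.02,.031)))):
        m0=np.zeros((480,640),bool);m0[b[1]:b[3],b[0]:b[2]]=1
        for z0,z1 in zs:
            m=m0&(W[...,2]>z0)&(W[...,2]<z1)
            if m.sum()>5: print(n,nm,z0,m.sum(),"z",np.median(W[m][:,2]).round(4),rect(m,W))
E
python3 m1.py
python3 - <<'E'
import cv2
a=cv2.imread('pics/top0.png');
x=cv2.resize(a[245:350,140:245],(400,400),interpolation=cv2.INTER_CUBIC);y=cv2.resize(a[225:315,385:475],(400,400),interpolation=cv2.INTER_CUBIC)
cv2.imwrite('pics/crop0.png',cv2.hconcat([x,y]))
E
```

```text
top stage 0.058 2053 z 0.064 (array([532.9, 217.3]), array([77.2, 77.1]), 123.5)
top stage 0.005 3974 z 0.0103 (array([532.4, 219.4]), array([160.9, 131.4]), 101.8)
top spanner 0.1 197 z 0.1082 (array([ 586.7, -172. ]), array([26.5, 15.2]), 4.2)
top spanner 0.033 444 z 0.0384 (array([ 586. , -172.4]), array([71.2, 23.1]), 3.7)
top spanner 0.02 1275 z 0.0265 (array([ 587.5, -171.4]), array([104.3,  51.1]), 3.8)
scene stage 0.058 794 z 0.0652 (array([533.6, 217.5]), array([78.2, 77.1]), 144.6)
scene stage 0.005 1520 z 0.0115 (array([513.4, 245.9]), array([242.1, 171.9]), 127.8)
scene spanner 0.1 229 z 0.1074 (array([ 588. , -172.1]), array([25.9, 15.7]), 4.0)
scene spanner 0.033 540 z 0.0377 (array([ 587.7, -172.3]), array([73.3, 23.2]), 4.0)
scene spanner 0.02 1376 z 0.026 (array([ 588.1, -171.1]), array([105.9,  52. ]), 4.0)
```

View pics/crop0.png

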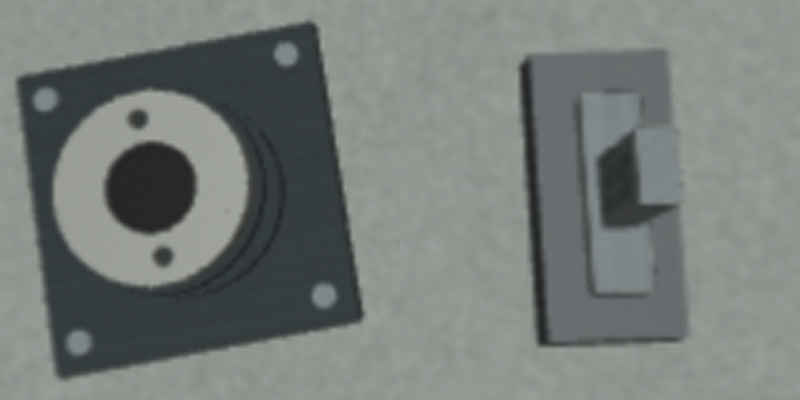

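The right half of the enlarged crop confirms the flat-bar spanner standing in the grey stand, with its handle top at crop (658,165). The left half shows the ring holes at crop (138,119) and (163,256).

```bash
cat >> h.py <<'E'
def to(target,ang): # deltas in tool axes (mm, rad) to world TCP target, tool y along world angle ang (deg, mod 180)
    o=ctrl.get_obs();M=R.from_rotvec(o["tool_rot"]).as_matrix()
    d=M.T@(np.array(target)-o["tool_pos"])*1000
    cur=np.degrees(np.arctan2(M[1,1],M[0,1]));r=-((ang-cur+90)%180-90)
    print("tool y",cur.round(2),"tilt",M[:,2].round(4),"pos",(o["tool_pos"]*1000).round(1),"q6",o["q"][5].round(3));print("shift mm",d.round(1),"roll",np.radians(r).round(4))
E
python3 - <<'E'
from h import *
f=np.load("pics/top0.npz");im=cv2.cvtColor(f["im"],cv2.COLOR_RGB2GRAY).astype(float)
P=[]
for u,v in ((176.2,276.2),(182.8,312.2)):
    vv,uu=np.mgrid[int(v)-5:int(v)+6,int(u)-5:int(u)+6]
    w=np.clip(im[vv,uu].max()-25-im[vv,uu],0,None);P.append([(w*uu).sum()/w.sum(),(w*vv).sum()/w.sum()])
X=onplane("top",P,.064);print(np.round(P,2),X.round(4));d=X[0]-X[1];print("mid",X.mean(0),"len",np.linalg.norm(d),"ang",np.degrees(np.arctan2(d[1],d[0])))
to([.5872,-.1722,.200],94)
E
```

```text
[[175.8  275.81]
 [182.36 311.86]] [[0.5602 0.2245 0.064 ]
 [0.506  0.2105 0.064 ]]
mid [0.53306411 0.2174752  0.064     ] len 0.055959680822061576 ang 14.469505245565603
tool y -69.04 tilt [-4.0e-04  1.8e-03 -1.0e+00] pos [ 223.5 -583.1  230.2] q6 -0.119
shift mm [ 486.7 -253.5   30.8] roll 0.296
```

```bash
python3 -m handwheel '[{"tx":15,"ty":-7.8},{"tx":35,"ty":-18.2},{"tx":35,"ty":-18.2},{"tx":35,"ty":-18.2},{"tx":35,"ty":-18.2},{"tx":35,"ty":-18.2},{"tx":35,"ty":-18.2},{"tx":35,"ty":-18.2},{"tx":35,"ty":-18.2},{"tx":35,"ty":-18.2},{"tx":35,"ty":-18.2},{"tx":35,"ty":-18.2}]' 50 60
python3 -m handwheel '[{"tx":35,"ty":-18.2},{"tx":35,"ty":-18.2},{"tx":15,"ty":-8},{"roll":0.1,"tz":10},{"roll":0.1,"tz":10},{"roll":0.096,"tz":10},{},{}]'
python3 - <<'E'
from h import *
o=ctrl.get_obs();im,d=optics.get_image("wrist");cv2.imwrite("pics/w1.png",im[...,::-1])
W=cloud("wrist",d,o)
near=np.hypot(W[...,0]-.587,W[...,1]+.172)<.08
for z0,z1 in ((.1,.118),(.033,.044),(.02,.031)):
    m=near&(W[...,2]>z0)&(W[...,2]<z1);print(z0,m.sum(),np.median(W[m][:,2]),rect(m,W) if m.sum()>5 else "")
to([.5872,-.1722,.055],94)
E
```

```text
0.1 0 nan 
0.033 0 nan 
0.02 0 nan 
tool y -69.04 tilt [-4.0e-04  1.6e-03 -1.0e+00] pos [ 223.4 -583.2  230.3] q6 -0.119
shift mm [ 486.7 -253.4  175.9] roll 0.296$[0]: bad value
$[0]: bad value
  return _methods._mean(a, axis=axis, dtype=dtype,
  ret = ret.dtype.type(ret / rcount)
```

View pics/w1.png

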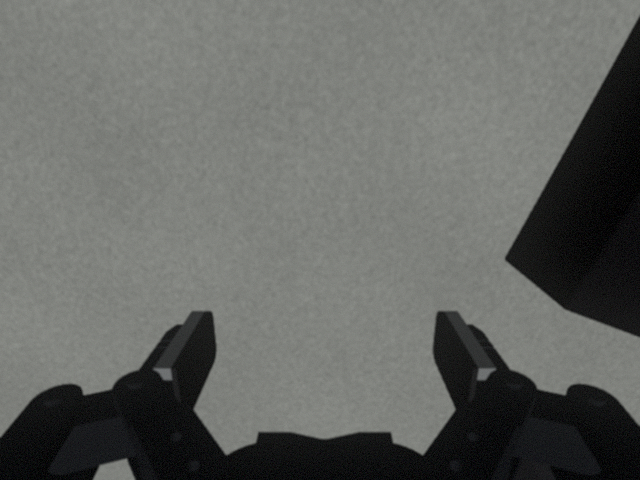

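The calls were refused, probably because each row needs all four keys. The wrist view shows only bare bench and a dark block at right (510,260), on the far side from the way I travel. I'll resend with full rows.

```bash
python3 -m handwheel '[{"tx":15,"ty":-7.8,"tz":0,"roll":0},{"tx":35,"ty":-18.2,"tz":0,"roll":0},{"tx":35,"ty":-18.2,"tz":0,"roll":0},{"tx":35,"ty":-18.2,"tz":0,"roll":0},{"tx":35,"ty":-18.2,"tz":0,"roll":0},{"tx":35,"ty":-18.2,"tz":0,"roll":0},{"tx":35,"ty":-18.2,"tz":0,"roll":0},{"tx":35,"ty":-18.2,"tz":0,"roll":0},{"tx":35,"ty":-18.2,"tz":0,"roll":0},{"tx":35,"ty":-18.2,"tz":0,"roll":0},{"tx":35,"ty":-18.2,"tz":0,"roll":0},{"tx":35,"ty":-18.2,"tz":0,"roll":0}]' 50 60 &&
python3 -m handwheel '[{"tx":35,"ty":-18.2,"tz":0,"roll":0},{"tx":35,"ty":-18.2,"tz":0,"roll":0},{"tx":15,"ty":-8,"tz":0,"roll":0},{"tx":0,"ty":0,"tz":10,"roll":0.1},{"tx":0,"ty":0,"tz":10,"roll":0.1},{"tx":0,"ty":0,"tz":10,"roll":0.096},{"tx":0,"ty":0,"tz":0,"roll":0},{"tx":0,"ty":0,"tz":0,"roll":0}]' &&
cat > m2.py <<'E'
from h import *
import sys
o=ctrl.get_obs();im,d=optics.get_image("wrist");cv2.imwrite(f"pics/{sys.argv[1]}.png",im[...,::-1])
W=cloud("wrist",d,o);np.savez(f"pics/{sys.argv[1]}.npz",im=im,d=d,pos=o["tool_pos"],rot=o["tool_rot"])
near=np.hypot(W[...,0]-.587,W[...,1]+.172)<.08
for z0,z1 in ((.1,.118),(.033,.044),(.02,.031)):
    m=near&(W[...,2]>z0)&(W[...,2]<z1);print(z0,m.sum(),rect(m,W) if m.sum()>5 else "")
to([.5872,-.1722,.055],94)
E
python3 m2.py w2
```

```text
t: 1.15
tool_pos: [0.5236, -0.2436, 0.2313]
tool_rot: [-3.089, -0.572, -0.0]
contact_force: [1.0, -1.9, 0.3]
opening: 0.0498
grip_force: 0.0
t: 1.82
tool_pos: [0.5856, -0.1735, 0.2004]
tool_rot: [-3.138, -0.114, 0.003]
contact_force: [-0.4, -0.3, 1.4]
opening: 0.0496
grip_force: 0.0
0.1 855 (array([ 586.3, -172.3]), array([26.2, 13.8]), 4.0)
0.033 1130 (array([ 586.4, -172.5]), array([71.7, 21.8]), 3.5)
0.02 4549 (array([ 586.3, -171.6]), array([104.2,  50.1]), 3.7)
tool y -85.85 tilt [-3.e-04  3.e-04 -1.e+00] pos [ 586.  -173.9  201.4] q6 1.088
shift mm [  1.3  -1.6 146.4] roll 0.0025
```

```bash
python3 -m handwheel '[{"tx":0.5,"ty":-1.5,"tz":10,"roll":0.003},{"tx":0,"ty":0,"tz":25,"roll":0},{"tx":0,"ty":0,"tz":25,"roll":0},{"tx":0,"ty":0,"tz":25,"roll":0},{"tx":0,"ty":0,"tz":25,"roll":0},{"tx":0,"ty":0,"tz":20,"roll":0},{"tx":0,"ty":0,"tz":10,"roll":0},{"tx":0,"ty":0,"tz":6,"roll":0},{"tx":0,"ty":0,"tz":0,"roll":0},{"tx":0,"ty":0,"tz":0,"roll":0}]' &&
python3 -m handwheel '[{"tx":0,"ty":0,"tz":0,"roll":0},{"tx":0,"ty":0,"tz":0,"roll":0},{"tx":0,"ty":0,"tz":0,"roll":0},{"tx":0,"ty":0,"tz":0,"roll":0},{"tx":0,"ty":0,"tz":0,"roll":0},{"tx":0,"ty":0,"tz":0,"roll":0}]' 5 70; python3 -c "
from h import *
to([.5865,-.1723,.2],94);print(ctrl.get_obs()['contact_force'],ctrl.get_obs()['opening'])"
```

```text
t: 2.7
tool_pos: [0.5874, -0.1732, 0.0564]
tool_rot: [3.139, 0.105, 0.003]
contact_force: [-0.6, -0.8, 0.7]
opening: 0.05
grip_force: 0.0
t: 3.2
tool_pos: [0.5875, -0.1733, 0.0568]
tool_rot: [3.139, 0.105, 0.003]
contact_force: [0.1, 1.5, 5.2]
opening: 0.0131
grip_force: 69.0
tool y -86.17 tilt [ 2.1e-03 -8.0e-04 -1.0e+00] pos [ 587.5 -173.3   56.8] q6 1.096
shift mm [  -0.6   -0.9 -143.2] roll -0.003
[0.05493984 1.54203311 5.19798094] 0.013093054407620954
```

```bash
python3 -m handwheel '[{"tx":0,"ty":0,"tz":-5,"roll":0},{"tx":0,"ty":0,"tz":-15,"roll":0},{"tx":0,"ty":0,"tz":-30,"roll":0},{"tx":0,"ty":0,"tz":-35,"roll":0},{"tx":0,"ty":0,"tz":-35,"roll":0},{"tx":0,"ty":0,"tz":-20,"roll":0},{"tx":0,"ty":0,"tz":-3,"roll":0}]' &&
python3 -m handwheel '[{"tx":-4,"ty":-12,"tz":0,"roll":0},{"tx":-8,"ty":-26,"tz":0,"roll":0},{"tx":-11,"ty":-36,"tz":0,"roll":0},{"tx":-11,"ty":-37,"tz":0,"roll":0},{"tx":-11,"ty":-37,"tz":0,"roll":0},{"tx":-11,"ty":-37,"tz":0,"roll":0},{"tx":-11,"ty":-37,"tz":0,"roll":0},{"tx":-11,"ty":-37,"tz":0,"roll":0},{"tx":-11,"ty":-37,"tz":0,"roll":0},{"tx":-11,"ty":-36,"tz":0,"roll":0},{"tx":-10,"ty":-28,"tz":0,"roll":0},{"tx":-6,"ty":-17,"tz":0,"roll":0}]' &&
python3 -m handwheel '[{"tx":0,"ty":0,"tz":0,"roll":-0.09},{"tx":0,"ty":0,"tz":0,"roll":-0.096},{"tx":0,"ty":0,"tz":0,"roll":0},{"tx":0,"ty":0,"tz":0,"roll":0}]'; python3 - <<'E'
from h import *
o=ctrl.get_obs();im,d=optics.get_image("wrist");cv2.imwrite("pics/w3.png",im[...,::-1]);np.savez("pics/w3.npz",im=im,d=d,pos=o["tool_pos"],rot=o["tool_rot"])
W=cloud("wrist",d,o);m=(np.hypot(W[...,0]-.533,W[...,1]-.2175)<.06)&(abs(W[...,2]-.065)<.006)
print(m.sum(),np.median(W[m][:,2]),rect(m,W),proj("wrist",[[.5602,.2245,.064],[.506,.2105,.064]],o))
m=(np.hypot(W[...,0]-.533,W[...,1]-.2175)<.12)&(abs(W[...,2]-.01)<.006);print(rect(m,W))
to([.533,.2175,.2],-75.5)
E
```

```text
t: 3.78
tool_pos: [0.5887, -0.1738, 0.2036]
tool_rot: [3.136, 0.105, 0.012]
contact_force: [1.1, -0.5, -1.4]
opening: 0.0134
grip_force: 68.4
t: 4.78
tool_pos: [0.4417, 0.1978, 0.1944]
tool_rot: [3.139, 0.109, -0.011]
contact_force: [1.2, 0.5, -1.2]
opening: 0.0133
grip_force: 68.6
t: 5.12
tool_pos: [0.4438, 0.1954, 0.1954]
tool_rot: [3.116, 0.393, -0.008]
contact_force: [-0.1, -0.0, -2.8]
opening: 0.0132
grip_force: 68.8
10682 0.06351260390284633 (array([532.3, 217.3]), array([77.1, 77.1]), 104.4) [[324.93572422  49.00250486]
 [325.08957836 137.58884949]]
(array([532.7, 217.4]), array([130.6, 130.2]), 102.5)
tool y -75.64 tilt [-3.8e-03 -9.0e-04 -1.0e+00] pos [444.3 195.3 196. ] q6 1.581
shift mm [91.4  0.5 -4.3] roll -0.0025
```

View pics/w3.png

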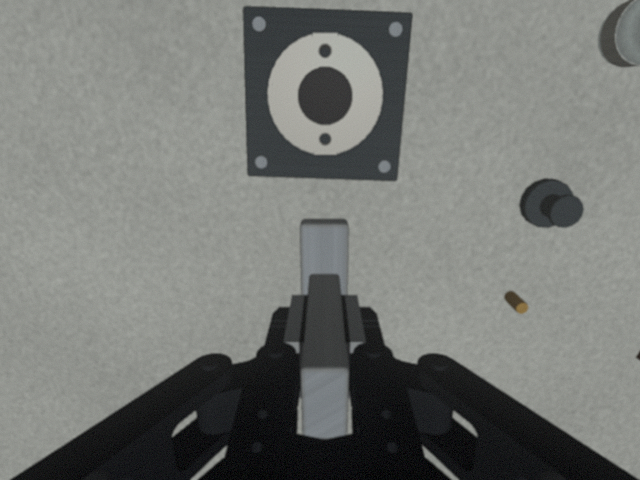

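The wrist view shows the holes at (325,51) and (325,138), and the gripped spanner's cross-bar end near (325,222). I'll measure both in the tool frame from this one picture, so the calibration error cancels.

```bash
cat > m3.py <<'E'
from h import *
import sys
f=np.load(f"pics/{sys.argv[1]}.npz");o=dict(tool_pos=f["pos"],tool_rot=f["rot"])
W=cloud("wrist",f["d"],o);M=R.from_rotvec(o["tool_rot"]).as_matrix();T=(W-o["tool_pos"])@M
m=np.zeros((480,640),bool);m[215:275,290:360]=1;m&=(abs(T[...,2]-.019)<.006)
t=T[m]*1000;print("bar n",m.sum(),"z",np.median(t[:,2]).round(1),"xmax",np.percentile(t[:,0],99).round(1),"y",np.percentile(t[:,1],[1,50,99]).round(1))
xs=np.arange(22,36,2);c=[(lambda s:(s.min()+s.max())/2)(t[abs(t[:,0]-x)<1.5,1]) if (abs(t[:,0]-x)<1.5).any() else np.nan for x in xs];print(xs,np.round(c,2))
im=cv2.cvtColor(f["im"],cv2.COLOR_RGB2GRAY).astype(float);P=[]
for u,v in np.array([[325,51],[325,138.]]) if len(sys.argv)<3 else np.array(eval(sys.argv[2])):
    vv,uu=np.mgrid[int(v)-10:int(v)+11,int(u)-10:int(u)+11]
    w=np.clip(im[vv,uu].max()-50-im[vv,uu],0,None);P.append([(w*uu).sum()/w.sum(),(w*vv).sum()/w.sum()])
X=onplane("wrist",P,.064,o);h=(X-o["tool_pos"])@M*1000;d=X[0]-X[1]
print("holes px",np.round(P,1),"world",X.round(4).tolist(),"mid",X.mean(0).round(4),"len",np.linalg.norm(d),"ang",np.degrees(np.arctan2(d[1],d[0])).round(2));print("holes tool",h.round(1),"mid",h.mean(0).round(1))
E
python3 m3.py w3
```

```text
bar n 2606 z 19.4 xmax 34.6 y [-10.7  -0.   10.8]
[22 24 26 28 30 32 34] [-0.03 -0.06 -0.05 -0.   -0.03 -0.02 -0.02]
holes px [[324.6  50.4]
 [324.7 138.6]] world [[0.5594, 0.2245, 0.064], [0.5053, 0.2106, 0.064]] mid [0.5323 0.2175 0.064 ] len 0.055868469514081136 ang 14.42
holes tool [[119.8   0.5 130.8]
 [ 63.9   0.6 131.1]] mid [ 91.9   0.6 131. ]
```

```bash
python3 -m handwheel '[{"tx":12,"ty":0.2,"tz":0,"roll":0},{"tx":25,"ty":0.2,"tz":0,"roll":0},{"tx":28,"ty":0.2,"tz":0,"roll":0},{"tx":20,"ty":0,"tz":0,"roll":0},{"tx":8,"ty":0,"tz":0,"roll":0},{"tx":0,"ty":0,"tz":20,"roll":0},{"tx":0,"ty":0,"tz":30,"roll":0},{"tx":0,"ty":0,"tz":20,"roll":0},{"tx":0,"ty":0,"tz":8,"roll":0},{"tx":0,"ty":0,"tz":0,"roll":0},{"tx":0,"ty":0,"tz":0,"roll":0},{"tx":0,"ty":0,"tz":0,"roll":0}]'; python3 - <<'E'
from h import *
o=ctrl.get_obs();im,d=optics.get_image("wrist");cv2.imwrite("pics/w4.png",im[...,::-1]);np.savez("pics/w4.npz",im=im,d=d,pos=o["tool_pos"],rot=o["tool_rot"])
to([.5335,.2178,.107],-75.58);print(o["contact_force"],o["wrist_torque"])
E
```

```text
t: 6.17
tool_pos: [0.5369, 0.2184, 0.1222]
tool_rot: [-3.116, -0.395, -0.005]
contact_force: [-0.2, -0.1, -2.3]
opening: 0.013
grip_force: 68.8
tool y -75.53 tilt [ 0.0035  0.001  -1.    ] pos [537.1 218.5 122.6] q6 1.576
shift mm [-3.7 -0.2 15.6] roll 0.0008
[-0.18968649 -0.10526832 -2.27459985] [ 0.0251806  -0.01743046 -0.00102269]
```

View pics/w4.png

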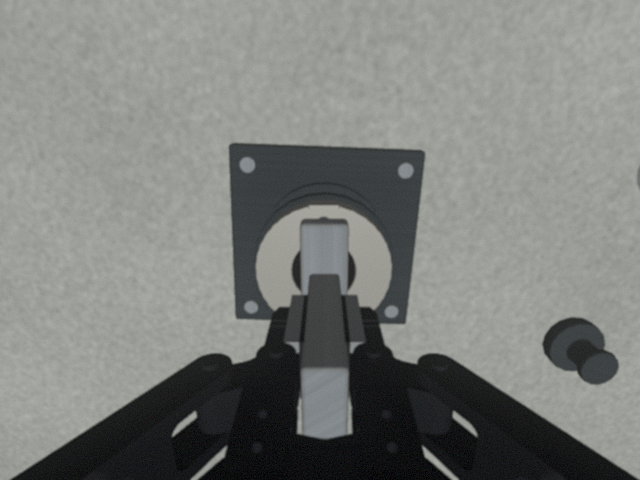

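```bash
cat > m4.py <<'E'
from h import *
import sys
from scipy.optimize import least_squares
f=np.load(f"pics/{sys.argv[1]}.npz");o=dict(tool_pos=f["pos"],tool_rot=f["rot"])
W=cloud("wrist",f["d"],o);M=R.from_rotvec(o["tool_rot"]).as_matrix();T=(W-o["tool_pos"])@M*1000
b=np.zeros((480,640),bool);b[195:305,250:400]=1
zf=np.median(T[230:290,375:385,2]);m=b&(abs(T[...,2]-zf)<3)&(abs(T[...,1])<45)&(abs(T[...,1])>12)
e=m&~cv2.erode(m.astype(np.uint8),np.ones((3,3))).astype(bool)
p=T[e][:,:2];p=p[np.hypot(*(p-[0,0]).T)>30]
s=least_squares(lambda a:np.hypot(p[:,0]-a[0],p[:,1]-a[1])-a[2],[0,0,38.5],loss="soft_l1",f_scale=.5);print("face z",zf,"ring ctr tool",s.x,len(p))
m=b&(abs(T[...,2]-19.4)<3)&(T[...,0]>5);t=T[m];print("bar xmax",np.percentile(t[:,0],99),np.percentile(t[:,1],[1,99]),"z",np.median(t[:,2]))
E
python3 m4.py w4
```

```text
face z nan ring ctr tool [ 0.   0.  38.5] 0
bar xmax 34.405874916427784 [-10.71565776  10.75565772] z 19.368871177035167
```

```bash
sed -i 's/np.median(T\[230/np.nanmedian(T[230/' m4.py; python3 m4.py w4; python3 -c "
import numpy as np;d=np.load('pics/w4.npz')['d'];print(d[210:310:15,255:395:12].round(3))"
```

```text
face z 58.66047740391129 ring ctr tool [-3.58775117 -0.2488296  37.59093045] 477
bar xmax 34.405874916427784 [-10.71565776  10.75565772] z 19.368871177035167
[[0.261 0.263 0.222 0.214 0.206 0.206 0.207 0.207 0.207 0.221 0.255 0.262]
 [0.266 0.224 0.209 0.209 0.168 0.168 0.169 0.168 0.209 0.209 0.215 0.266]
 [0.268 0.212 0.212 0.213 0.171 0.17  0.171 0.17  0.212 0.21  0.212 0.225]
 [0.231 0.214 0.213 0.215 0.172 0.173 0.172 0.173 0.216 0.213 0.215 0.214]
 [0.276 0.217 0.216 0.217 0.175 0.175 0.175 0.175 0.218 0.216 0.216 0.217]
 [0.279 0.221 0.22  0.221 0.178 0.161 0.161 0.162 0.221 0.221 0.22  0.221]
 [0.282 0.223 0.223 0.149 0.148 0.149 0.149 0.148 0.148 0.222 0.224 0.283]]
```

```bash
sed -i 's/p=p\[np.hypot.*$/p=p[np.hypot(*(p-[-3,0]).T)>34.5]; p=p[abs(p[:,1])>14]/' m4.py; python3 m4.py w4
python3 -m handwheel '[{"tx":-1.4,"ty":-0.2,"tz":0,"roll":0},{"tx":-1.1,"ty":0,"tz":3,"roll":0},{"tx":0,"ty":0,"tz":3,"roll":0},{"tx":0,"ty":0,"tz":2,"roll":0},{"tx":0,"ty":0,"tz":0,"roll":0},{"tx":0,"ty":0,"tz":0,"roll":0}]'; python3 - <<'E'
from h import *
o=ctrl.get_obs();im,d=optics.get_image("wrist");np.savez("pics/w5.npz",im=im,d=d,pos=o["tool_pos"],rot=o["tool_rot"])
to([.5339,.2177,.107],-75.58);print(o["contact_force"],o["wrist_torque"])
E
python3 m4.py w5
```

```text
face z 58.66047740391129 ring ctr tool [-4.17271318 -0.25866667 38.10122429] 368
bar xmax 34.405874916427784 [-10.71565776  10.75565772] z 19.368871177035167
t: 6.72
tool_pos: [0.5331, 0.2177, 0.1119]
tool_rot: [3.116, 0.396, -0.001]
contact_force: [-0.3, -0.2, -3.0]
opening: 0.0133
grip_force: 68.8
tool y -75.52 tilt [-3.e-04 -1.e-04 -1.e+00] pos [533.3 217.7 112.1] q6 1.576
shift mm [0.6 0.2 5.1] roll 0.0011
[-0.34058931 -0.17063519 -2.96161962] [-0.00801786  0.00950437 -0.00837242]
face z 48.306268383668886 ring ctr tool [-3.31467298e-01 -1.13749626e-02  3.82052394e+01] 365
bar xmax 34.39387136130683 [-10.72238766  10.76453116] z 19.38904288073506
```

```bash
python3 -m handwheel '[{"tx":0.9,"ty":0,"tz":1,"roll":0},{"tx":0,"ty":0,"tz":1.5,"roll":0},{"tx":0,"ty":0,"tz":1.5,"roll":0},{"tx":0,"ty":0,"tz":0.5,"roll":0},{"tx":0,"ty":0,"tz":0,"roll":0},{"tx":0,"ty":0,"tz":0,"roll":0}]'; python3 -c "
from h import *
to([.5340,.2177,.107],-75.58)"
python3 -m handwheel '[{"tx":0,"ty":0,"tz":0.5,"roll":0},{"tx":0,"ty":0,"tz":0.5,"roll":0},{"tx":0,"ty":0,"tz":0.5,"roll":0},{"tx":0,"ty":0,"tz":0,"roll":0},{"tx":0,"ty":0,"tz":0,"roll":0}]'; python3 -c "
from h import *
to([.5340,.2177,.107],-75.58)"
```

```text
t: 7.27
tool_pos: [0.5342, 0.218, 0.1077]
tool_rot: [3.116, 0.396, -0.0]
contact_force: [0.7, 0.2, -2.8]
opening: 0.0132
grip_force: 68.8
tool y -75.52 tilt [-2.e-04 -1.e-04 -1.e+00] pos [534.2 218.  107.7] q6 1.576
shift mm [-0.3  0.2  0.7] roll 0.0011
t: 7.68
tool_pos: [0.5343, 0.218, 0.1063]
tool_rot: [-3.117, -0.396, 0.0]
contact_force: [0.6, -0.4, -3.1]
opening: 0.0134
grip_force: 68.8
tool y -75.51 tilt [-0.  0. -1.] pos [534.3 218.  106.3] q6 1.576
shift mm [-0.3  0.2 -0.7] roll 0.0011
```

```bash
python3 -m handwheel '[{"tx":0,"ty":0,"tz":0.5,"roll":0},{"tx":0,"ty":0,"tz":0.5,"roll":0},{"tx":0,"ty":0,"tz":0.5,"roll":0},{"tx":0,"ty":0,"tz":0.5,"roll":0},{"tx":0,"ty":0,"tz":0,"roll":0}]'
python3 -m handwheel '[{"tx":0,"ty":0,"tz":0.7,"roll":0},{"tx":0,"ty":0,"tz":0.7,"roll":0},{"tx":0,"ty":0,"tz":0.6,"roll":0},{"tx":0,"ty":0,"tz":0,"roll":0}]'; python3 -c "
from h import *
to([.5340,.2177,.107],-75.58);print(ctrl.get_obs()['wrist_torque'])"
```

```text
t: 8.1
tool_pos: [0.5342, 0.2179, 0.1041]
tool_rot: [3.117, 0.396, -0.0]
contact_force: [-0.2, 0.1, -3.4]
opening: 0.0131
grip_force: 68.8
t: 8.43
tool_pos: [0.5342, 0.2179, 0.1021]
tool_rot: [3.116, 0.396, -0.0]
contact_force: [-1.0, -0.5, -1.3]
opening: 0.0135
grip_force: 68.8
tool y -75.51 tilt [-3.e-04 -1.e-04 -1.e+00] pos [534.2 217.9 102.1] q6 1.576
shift mm [-0.2  0.2 -4.9] roll 0.0011
[0.02392653 0.02222186 0.01877105]
```

```bash
python3 -m handwheel '[{"tx":0,"ty":0,"tz":1,"roll":0},{"tx":0,"ty":0,"tz":1,"roll":0},{"tx":0,"ty":0,"tz":1,"roll":0},{"tx":0,"ty":0,"tz":1,"roll":0},{"tx":0,"ty":0,"tz":1,"roll":0},{"tx":0,"ty":0,"tz":0,"roll":0},{"tx":0,"ty":0,"tz":0,"roll":0}]'
python3 -m handwheel '[{"tx":0,"ty":0,"tz":0.5,"roll":0},{"tx":0,"ty":0,"tz":0.5,"roll":0},{"tx":0,"ty":0,"tz":0.3,"roll":0},{"tx":0,"ty":0,"tz":0,"roll":0}]'; python3 -c "
from h import *
to([.5340,.2177,.0952],-75.58);print(ctrl.get_obs()['wrist_torque'])"
```

```text
t: 9.02
tool_pos: [0.5342, 0.2179, 0.0972]
tool_rot: [3.117, 0.396, -0.0]
contact_force: [-0.4, -0.9, -2.0]
opening: 0.0134
grip_force: 68.8
t: 9.35
tool_pos: [0.5342, 0.218, 0.0959]
tool_rot: [3.117, 0.396, -0.0]
contact_force: [-0.3, 0.6, -2.6]
opening: 0.0132
grip_force: 68.8
tool y -75.51 tilt [-2.e-04 -0.e+00 -1.e+00] pos [534.2 218.   95.9] q6 1.576
shift mm [-0.3  0.2  0.7] roll 0.0012
[0.00449709 0.0079616  0.0299156 ]
```

```bash
python3 -m handwheel '[{"tx":0,"ty":0,"tz":0.2,"roll":0},{"tx":0,"ty":0,"tz":0.2,"roll":0},{"tx":0,"ty":0,"tz":0,"roll":0}]'; python3 -m handwheel '[{"tx":0,"ty":0.03,"tz":0,"roll":0.02},{"tx":0,"ty":0.03,"tz":0,"roll":0.02},{"tx":0,"ty":0.03,"tz":0,"roll":0.02},{"tx":0,"ty":0.03,"tz":0,"roll":0.02},{"tx":0,"ty":0.03,"tz":0,"roll":0.02},{"tx":0,"ty":0,"tz":0,"roll":0}]'; python3 -c "
from h import *
to([.5342,.2180,.0952],-75.58);print(ctrl.get_obs()['wrist_torque'])"
```

```text
t: 9.6
tool_pos: [0.5342, 0.218, 0.0956]
tool_rot: [3.117, 0.396, -0.0]
contact_force: [-0.6, -0.1, -2.8]
opening: 0.0134
grip_force: 68.8
t: 10.1
tool_pos: [0.5343, 0.2179, 0.0956]
tool_rot: [-3.133, -0.238, 0.0]
contact_force: [0.2, 0.5, -2.0]
opening: 0.0133
grip_force: 68.8
tool y -81.31 tilt [-0.e+00  1.e-04 -1.e+00] pos [534.3 217.9  95.6] q6 1.677
shift mm [-0.1 -0.2  0.4] roll -0.1
[ 0.02333963 -0.01806351  0.07073493]
```

```bash
python3 -m handwheel '[{"tx":0,"ty":0.04,"tz":0,"roll":0.03},{"tx":0,"ty":0.04,"tz":0,"roll":0.03},{"tx":0,"ty":0.04,"tz":0,"roll":0.03},{"tx":0,"ty":0.04,"tz":0,"roll":0.03},{"tx":0,"ty":0.04,"tz":0,"roll":0.03},{"tx":0,"ty":0.04,"tz":0,"roll":0.03},{"tx":0,"ty":0.04,"tz":0,"roll":0.03},{"tx":0,"ty":0.04,"tz":0,"roll":0.03},{"tx":0,"ty":0.04,"tz":0,"roll":0.03},{"tx":0,"ty":0.04,"tz":0,"roll":0.03}]'; python3 -c "
from h import *
to([.5342,.2180,.0952],-75.58);print(ctrl.get_obs()['wrist_torque'])"
```

```text
t: 10.93
tool_pos: [0.5343, 0.2172, 0.0956]
tool_rot: [3.132, -0.233, -0.0]
contact_force: [-0.5, -1.5, -3.1]
opening: 0.0131
grip_force: 68.9
tool y -98.51 tilt [-1.e-04 -6.e-04 -1.e+00] pos [534.3 217.2  95.6] q6 1.977
shift mm [-0.2 -0.7  0.4] roll -0.4002
[-0.14094787  0.01242858  0.16800065]
```

```bash
python3 -m handwheel '[{"tx":0,"ty":0.03,"tz":0,"roll":0.02},{"tx":0,"ty":0.03,"tz":0,"roll":0.02},{"tx":0,"ty":0.03,"tz":0,"roll":0.02},{"tx":0,"ty":0.03,"tz":0,"roll":0.02},{"tx":0,"ty":0.03,"tz":0,"roll":0.02}]'; python3 -c "
from h import *
to([.5342,.2180,.0952],-75.58);print(ctrl.get_obs()['wrist_torque'])"
```

```text
t: 11.35
tool_pos: [0.5342, 0.2171, 0.0956]
tool_rot: [3.117, -0.39, -0.0]
contact_force: [-0.6, -1.7, -1.3]
opening: 0.0132
grip_force: 68.9
tool y -104.26 tilt [-2.e-04 -5.e-04 -1.e+00] pos [534.2 217.1  95.6] q6 2.077
shift mm [-0.3 -0.9  0.4] roll -0.5006
[-0.34229132  0.12649471  0.14621792]
```

```bash
python3 -m handwheel '[{"tx":0,"ty":0.02,"tz":0,"roll":0.015},{"tx":0,"ty":0.02,"tz":0,"roll":0.015},{"tx":0,"ty":0.02,"tz":0,"roll":0.015}]'; python3 -c "
from h import *
to([.5342,.2180,.0952],-75.58);print(ctrl.get_obs()['wrist_torque'])"
```

```text
t: 11.6
tool_pos: [0.5342, 0.217, 0.0956]
tool_rot: [3.107, -0.459, -0.0]
contact_force: [-1.8, -2.4, -2.1]
opening: 0.0132
grip_force: 69.0
tool y -106.82 tilt [-2.e-04 -5.e-04 -1.e+00] pos [534.2 217.   95.6] q6 2.122
shift mm [-0.3 -1.   0.4] roll -0.5453
[-0.48900323  0.16669815  0.18898674]
```

```bash
python3 -m handwheel '[{"tx":0,"ty":0.02,"tz":0,"roll":0.015},{"tx":0,"ty":0.02,"tz":0,"roll":0.015}]'; python3 -c "
from h import *
to([.5342,.2180,.0952],-75.58);print(ctrl.get_obs()['wrist_torque'])"
```

```text
t: 11.77
tool_pos: [0.5342, 0.217, 0.0956]
tool_rot: [3.1, -0.506, -0.0]
contact_force: [-1.9, -2.4, -1.3]
opening: 0.013
grip_force: 69.0
tool y -108.54 tilt [-2.e-04 -5.e-04 -1.e+00] pos [534.2 217.   95.6] q6 2.152
shift mm [-0.3 -1.   0.4] roll -0.5752
[-0.53328038  0.29210238  0.17302916]
```

```bash
python3 -m handwheel '[{"tx":-0.1,"ty":0.2,"tz":0,"roll":0.015},{"tx":0,"ty":0.1,"tz":0,"roll":0.015},{"tx":0,"ty":0.05,"tz":0,"roll":0.015}]'; python3 -c "
from h import *
to([.5342,.2180,.0952],-75.58);print(ctrl.get_obs()['wrist_torque'])"
```

```text
t: 12.02
tool_pos: [0.5341, 0.2168, 0.0956]
tool_rot: [-3.088, 0.576, -0.0]
contact_force: [-0.9, -1.8, -1.4]
opening: 0.0131
grip_force: 69.0
tool y -111.13 tilt [ 1.e-04 -0.e+00 -1.e+00] pos [534.1 216.8  95.6] q6 2.196
shift mm [-0.3 -1.1  0.4] roll -0.6204
[-0.50737446  0.08510112  0.14161488]
```

```bash
python3 -m handwheel '[{"tx":0,"ty":0.1,"tz":0,"roll":0.015},{"tx":0,"ty":0.05,"tz":0,"roll":0.015}]'; python3 -c "
from h import *
to([.5342,.2180,.0952],-75.58);print(ctrl.get_obs()['wrist_torque'])"
```

```text
t: 12.18
tool_pos: [0.534, 0.2168, 0.0956]
tool_rot: [-3.079, 0.622, -0.0]
contact_force: [0.4, -2.7, -1.9]
opening: 0.0132
grip_force: 69.0
tool y -112.85 tilt [ 1.e-04  1.e-04 -1.e+00] pos [534.  216.8  95.6] q6 2.226
shift mm [-0.3 -1.2  0.4] roll -0.6504
[-0.41950714  0.02864041  0.1135733 ]
```

```bash
python3 -m handwheel '[{"tx":0,"ty":0.1,"tz":0,"roll":0.012},{"tx":0,"ty":0.05,"tz":0,"roll":0.012},{"tx":0,"ty":0,"tz":0,"roll":0}]'; python3 -c "
from h import *
to([.5342,.2180,.0952],-75.58);print(ctrl.get_obs()['wrist_torque'])"
```

```text
t: 12.43
tool_pos: [0.534, 0.2167, 0.0956]
tool_rot: [-3.072, 0.658, -0.0]
contact_force: [-0.3, -1.1, -3.0]
opening: 0.0133
grip_force: 68.9
tool y -114.18 tilt [ 2.e-04  3.e-04 -1.e+00] pos [534.  216.7  95.6] q6 2.249
shift mm [-0.4 -1.3  0.4] roll -0.6737
[-0.33877653 -0.03682708  0.08562768]
```

```bash
python3 -m handwheel '[{"tx":0,"ty":0.1,"tz":0,"roll":0.012},{"tx":0,"ty":0.05,"tz":0,"roll":0.012},{"tx":0,"ty":0,"tz":0,"roll":0}]'; python3 -c "
from h import *
to([.5342,.2180,.0952],-75.58);print(ctrl.get_obs()['wrist_torque'])"
```

```text
t: 12.68
tool_pos: [0.5339, 0.2166, 0.0956]
tool_rot: [-3.063, 0.695, -0.0]
contact_force: [0.1, -1.9, -2.7]
opening: 0.013
grip_force: 68.9
tool y -115.56 tilt [ 3.e-04  4.e-04 -1.e+00] pos [533.9 216.6  95.6] q6 2.273
shift mm [-0.4 -1.4  0.4] roll -0.6977
[-0.26553061 -0.10456103  0.0944327 ]
```

```bash
python3 -m handwheel '[{"tx":0,"ty":0.05,"tz":0,"roll":0.012},{"tx":0,"ty":0.03,"tz":0,"roll":0.012},{"tx":0,"ty":0,"tz":0,"roll":0}]'; python3 -c "
from h import *
to([.5342,.2180,.0952],-75.58);print(ctrl.get_obs()['wrist_torque'])"
```

```text
t: 12.93
tool_pos: [0.5339, 0.2165, 0.0956]
tool_rot: [-3.055, 0.731, -0.0]
contact_force: [0.4, -1.0, -3.0]
opening: 0.0132
grip_force: 68.9
tool y -116.93 tilt [ 2.e-04  4.e-04 -1.e+00] pos [533.9 216.5  95.6] q6 2.297
shift mm [-0.4 -1.4  0.4] roll -0.7217
[-0.13009474 -0.07980511  0.05137312]
```

```bash
python3 -m handwheel '[{"tx":0,"ty":0.03,"tz":0,"roll":0.012},{"tx":0,"ty":0.03,"tz":0,"roll":0.012},{"tx":0,"ty":0,"tz":0,"roll":0}]'; python3 -c "
from h import *
to([.5342,.2180,.0952],-75.58);print(ctrl.get_obs()['wrist_torque'])"
```

```text
t: 13.18
tool_pos: [0.5339, 0.2165, 0.0956]
tool_rot: [-3.046, 0.768, -0.0]
contact_force: [0.4, -0.7, -2.9]
opening: 0.0133
grip_force: 68.8
tool y -118.3 tilt [ 2.e-04  4.e-04 -1.e+00] pos [533.9 216.5  95.6] q6 2.321
shift mm [-0.4 -1.5  0.4] roll -0.7457
[-0.07564807 -0.15426292  0.08893943]
```

```bash
python3 -m handwheel '[{"tx":0,"ty":0.03,"tz":0,"roll":0.01},{"tx":0,"ty":0.03,"tz":0,"roll":0.01},{"tx":0,"ty":0,"tz":0,"roll":0}]'; python3 -c "
from h import *
to([.5342,.2180,.0952],-75.58);print(ctrl.get_obs()['wrist_torque'])"
```

```text
t: 13.43
tool_pos: [0.5338, 0.2164, 0.0956]
tool_rot: [-3.038, 0.798, -0.0]
contact_force: [-0.1, 0.5, -4.3]
opening: 0.0132
grip_force: 68.8
tool y -119.42 tilt [ 2.e-04  3.e-04 -1.e+00] pos [533.8 216.4  95.6] q6 2.34
shift mm [-0.5 -1.6  0.4] roll -0.7652
[ 0.04561403 -0.15831349  0.23783529]
```

```bash
python3 -m handwheel '[{"tx":0,"ty":0,"tz":0,"roll":0.006},{"tx":0,"ty":0,"tz":0,"roll":0}]'; python3 -c "
from h import *
to([.5342,.2180,.0952],-75.58);print(ctrl.get_obs()['wrist_torque'])"
```

```text
t: 13.6
tool_pos: [0.5338, 0.2164, 0.0957]
tool_rot: [-3.036, 0.806, -0.0]
contact_force: [1.5, 0.3, -3.5]
opening: 0.013
grip_force: 68.9
tool y -119.73 tilt [ 2.e-04  1.e-04 -1.e+00] pos [533.8 216.4  95.7] q6 2.346
shift mm [-0.5 -1.6  0.5] roll -0.7706
[ 0.0718661  -0.22210933  0.46241839]
```

```bash
python3 -m handwheel '[{"tx":0,"ty":0,"tz":0,"roll":0.005},{"tx":0,"ty":0,"tz":0,"roll":0}]'; python3 -c "
from h import *
to([.5342,.2180,.0952],-75.58);print(ctrl.get_obs()['wrist_torque'])"
```

```text
t: 13.77
tool_pos: [0.5338, 0.2164, 0.0957]
tool_rot: [-3.034, 0.813, -0.0]
contact_force: [2.3, 0.9, -3.5]
opening: 0.0132
grip_force: 69.1
tool y -120.01 tilt [ 2.e-04  1.e-04 -1.e+00] pos [533.8 216.4  95.7] q6 2.35
shift mm [-0.5 -1.5  0.5] roll -0.7754
[ 0.07967488 -0.20430804  0.61679782]
```

The stop is felt: the torque has climbed to 0.62 N m with almost no further turning. I'll back off into the slack in the holes, then lift straight out.

```bash
python3 -m handwheel '[{"tx":0,"ty":0,"tz":0,"roll":-0.02},{"tx":0,"ty":0,"tz":0,"roll":-0.02},{"tx":0,"ty":0,"tz":0,"roll":-0.015},{"tx":0,"ty":0,"tz":0,"roll":0},{"tx":0,"ty":0,"tz":0,"roll":0}]'; python3 -c "
from h import *
to([.5342,.2180,.2],-75.58);print(ctrl.get_obs()['wrist_torque'])"
python3 -m handwheel '[{"tx":0,"ty":0,"tz":-1,"roll":0},{"tx":0,"ty":0,"tz":-2,"roll":0},{"tx":0,"ty":0,"tz":-2,"roll":0},{"tx":0,"ty":0,"tz":0,"roll":0}]'; python3 -c "
from h import *
to([.5342,.2180,.2],-75.58);print(ctrl.get_obs()['wrist_torque'])"
```

```text
t: 14.18
tool_pos: [0.5336, 0.2162, 0.0955]
tool_rot: [3.055, -0.731, -0.001]
contact_force: [0.2, 0.5, -2.9]
opening: 0.0133
grip_force: 68.9
tool y -116.91 tilt [-5.e-04  0.e+00 -1.e+00] pos [533.6 216.2  95.5] q6 2.296
shift mm [  -0.3   -1.8 -104.5] roll -0.7213
[ 0.01403586 -0.04101089  0.01175061]
t: 14.52
tool_pos: [0.5342, 0.2164, 0.1014]
tool_rot: [-3.055, 0.73, -0.002]
contact_force: [-0.3, 1.0, -2.6]
opening: 0.013
grip_force: 68.9
tool y -116.89 tilt [ 1.1e-03  3.0e-04 -1.0e+00] pos [534.2 216.4 101.4] q6 2.296
shift mm [ -0.7  -1.5 -98.6] roll -0.721
[-0.0094787   0.00543061  0.03022016]
```

```bash
python3 -m handwheel '[{"tx":0,"ty":0,"tz":-3,"roll":0},{"tx":0,"ty":0,"tz":-6,"roll":0},{"tx":0,"ty":0,"tz":-15,"roll":0},{"tx":0,"ty":0,"tz":-25,"roll":0},{"tx":0,"ty":0,"tz":-30,"roll":0},{"tx":0,"ty":0,"tz":-18,"roll":-0.1},{"tx":0,"ty":0,"tz":-4,"roll":-0.11},{"tx":0,"ty":0,"tz":0,"roll":-0.11},{"tx":0,"ty":0,"tz":0,"roll":-0.11},{"tx":0,"ty":0,"tz":0,"roll":-0.107},{"tx":0,"ty":0,"tz":0,"roll":0},{"tx":0,"ty":0,"tz":0,"roll":0}]'; python3 -c "
from h import *
to([.5875,-.1733,.2],-86.17)"
```

```text
t: 15.52
tool_pos: [0.5338, 0.2163, 0.202]
tool_rot: [-3.14, -0.102, -0.001]
contact_force: [0.1, -0.0, -3.1]
opening: 0.0133
grip_force: 68.9
tool y -86.27 tilt [ 4.e-04  1.e-04 -1.e+00] pos [533.8 216.3 202. ] q6 1.761
shift mm [ 28.2 392.3   2. ] roll -0.0017
```

```bash
python3 -m handwheel '[{"tx":1,"ty":12,"tz":0,"roll":0},{"tx":2,"ty":26,"tz":0,"roll":0},{"tx":3,"ty":38,"tz":0,"roll":0},{"tx":3,"ty":38,"tz":0,"roll":0},{"tx":3,"ty":38,"tz":0,"roll":0},{"tx":3,"ty":38,"tz":0,"roll":0},{"tx":3,"ty":38,"tz":0,"roll":0},{"tx":3,"ty":38,"tz":0,"roll":0},{"tx":3,"ty":38,"tz":0,"roll":0},{"tx":2,"ty":38,"tz":0,"roll":0},{"tx":1,"ty":30,"tz":0,"roll":0},{"tx":1,"ty":15,"tz":0,"roll":-0.001}]'; python3 -m handwheel '[{"tx":0,"ty":5,"tz":0,"roll":0},{"tx":0,"ty":0,"tz":0,"roll":0},{"tx":0,"ty":0,"tz":0,"roll":0},{"tx":0,"ty":0,"tz":0,"roll":0}]'; python3 - <<'E'
from h import *
to([.5875,-.1733,.2],-86.17)
im,d=optics.get_image("top");cv2.imwrite("pics/top1.png",cv2.resize(im[245:350,140:245,::-1],(400,400),interpolation=cv2.INTER_CUBIC))
E
```

```text
t: 16.52
tool_pos: [0.5875, -0.1724, 0.2017]
tool_rot: [3.138, 0.1, -0.0]
contact_force: [0.6, -0.3, -2.0]
opening: 0.0129
grip_force: 68.9
t: 16.85
tool_pos: [0.5882, -0.1714, 0.2015]
tool_rot: [-3.139, -0.11, 0.0]
contact_force: [-0.2, 1.1, -2.8]
opening: 0.0133
grip_force: 68.9
tool y -85.98 tilt [-3.e-04  7.e-04 -1.e+00] pos [ 588.2 -171.4  201.5] q6 1.095
shift mm [-0.8  1.9  1.5] roll 0.0033
```

View pics/top1.png

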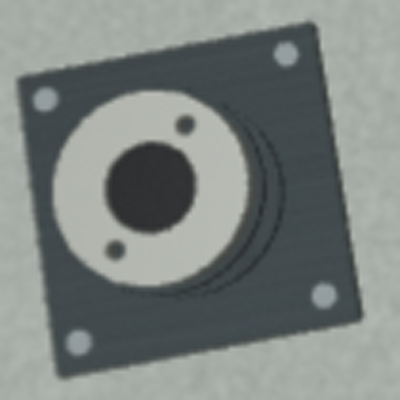

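The crop shows the holes now at (186,125) and (115,250), turned clockwise by about 40°. Next I lower the spanner into the stand.

```bash
python3 -m handwheel '[{"tx":-0.8,"ty":1.8,"tz":5,"roll":0.003},{"tx":0,"ty":0,"tz":25,"roll":0},{"tx":0,"ty":0,"tz":30,"roll":0},{"tx":0,"ty":0,"tz":30,"roll":0},{"tx":0,"ty":0,"tz":20,"roll":0},{"tx":0,"ty":0,"tz":8,"roll":0},{"tx":0,"ty":0,"tz":0,"roll":0},{"tx":0,"ty":0,"tz":0,"roll":0},{"tx":0,"ty":0,"tz":0,"roll":0}]'; python3 -c "
from h import *
to([.5875,-.1733,.0568],-86.17)"
```

```text
t: 17.65
tool_pos: [0.5891, -0.1751, 0.0859]
tool_rot: [3.138, 0.104, 0.005]
contact_force: [0.3, -0.1, -2.4]
opening: 0.0132
grip_force: 68.9
tool y -86.21 tilt [ 0.0035 -0.0015 -1.    ] pos [ 589.1 -175.1   85.9] q6 1.095
shift mm [-1.6 -2.  29.1] roll -0.0007
```

```bash
python3 -m handwheel '[{"tx":-0.8,"ty":-0.8,"tz":4,"roll":0},{"tx":0,"ty":-0.3,"tz":4,"roll":0},{"tx":0,"ty":0,"tz":2,"roll":0},{"tx":0,"ty":0,"tz":0,"roll":0},{"tx":0,"ty":0,"tz":0,"roll":0},{"tx":0,"ty":0,"tz":0,"roll":0}]'; python3 -c "
from h import *
to([.5875,-.1733,.0568],-86.17)"
```

```text
t: 18.15
tool_pos: [0.5868, -0.1738, 0.0737]
tool_rot: [3.14, 0.103, 0.0]
contact_force: [-0.4, -0.5, -3.1]
opening: 0.0131
grip_force: 68.9
tool y -86.23 tilt [ 1.e-04 -0.e+00 -1.e+00] pos [ 586.8 -173.8   73.7] q6 1.096
shift mm [ 0.8 -0.4 16.9] roll -0.0011
```

```bash
python3 -m handwheel '[{"tx":0.5,"ty":-0.3,"tz":2,"roll":0},{"tx":0,"ty":0,"tz":4,"roll":0},{"tx":0,"ty":0,"tz":4,"roll":0},{"tx":0,"ty":0,"tz":3,"roll":0},{"tx":0,"ty":0,"tz":2,"roll":0},{"tx":0,"ty":0,"tz":0,"roll":0},{"tx":0,"ty":0,"tz":0,"roll":0}]'; python3 -m handwheel '[{"tx":0,"ty":0,"tz":0.7,"roll":0},{"tx":0,"ty":0,"tz":0.6,"roll":0},{"tx":0,"ty":0,"tz":0,"roll":0}]';python3 -c "
from h import *
to([.5875,-.1733,.0568],-86.17)"
```

```text
t: 18.73
tool_pos: [0.5871, -0.1733, 0.0583]
tool_rot: [-3.14, -0.103, 0.001]
contact_force: [0.0, 0.1, -2.1]
opening: 0.013
grip_force: 68.9
t: 18.98
tool_pos: [0.5873, -0.1734, 0.0574]
tool_rot: [3.14, 0.103, 0.0]
contact_force: [-0.3, 0.1, -2.2]
opening: 0.0132
grip_force: 68.9
tool y -86.23 tilt [ 2.e-04 -1.e-04 -1.e+00] pos [ 587.3 -173.4   57.4] q6 1.096
shift mm [ 0.2 -0.1  0.6] roll -0.001
```

```bash
python3 -m handwheel '[{"tx":0,"ty":0,"tz":0.4,"roll":0},{"tx":0,"ty":0,"tz":0,"roll":0},{"tx":0,"ty":0,"tz":0,"roll":0}]'; python3 -m handwheel '[{"tx":0,"ty":0,"tz":0,"roll":0},{"tx":0,"ty":0,"tz":0,"roll":0},{"tx":0,"ty":0,"tz":0,"roll":0},{"tx":0,"ty":0,"tz":0,"roll":0},{"tx":0,"ty":0,"tz":0,"roll":0},{"tx":0,"ty":0,"tz":0,"roll":0}]' 50; python3 -m handwheel '[{"tx":0,"ty":0,"tz":-5,"roll":0},{"tx":0,"ty":0,"tz":-15,"roll":0},{"tx":0,"ty":0,"tz":-30,"roll":0},{"tx":0,"ty":0,"tz":-35,"roll":0},{"tx":0,"ty":0,"tz":-35,"roll":0},{"tx":0,"ty":0,"tz":-20,"roll":0},{"tx":0,"ty":0,"tz":-5,"roll":0},{"tx":0,"ty":0,"tz":0,"roll":0},{"tx":0,"ty":0,"tz":0,"roll":0},{"tx":0,"ty":0,"tz":0,"roll":0},{"tx":0,"ty":0,"tz":0,"roll":0}]'; python3 m2.py w9; python3 - <<'E'
from h import *
im,d=optics.get_image("scene");np.savez("pics/scene0.npz",im=im,d=d);im2,d2=optics.get_image("top");np.savez("pics/top0.npz",im=im2,d=d2)
X=None
E
python3 m1.py | grep scene
```

```text
t: 19.23
tool_pos: [0.5872, -0.1734, 0.0569]
tool_rot: [3.14, 0.103, 0.0]
contact_force: [0.2, -0.2, -2.9]
opening: 0.0129
grip_force: 68.9
t: 19.73
tool_pos: [0.5874, -0.1734, 0.0571]
tool_rot: [3.14, 0.103, 0.001]
contact_force: [0.5, 0.4, -0.2]
opening: 0.0504
grip_force: 0.0
t: 20.65
tool_pos: [0.586, -0.1729, 0.1992]
tool_rot: [-3.138, -0.103, 0.006]
contact_force: [-0.6, 0.3, -0.2]
opening: 0.0501
grip_force: 0.0
0.1 870 (array([ 586.2, -173.7]), array([26. , 13.9]), 3.6)
0.033 1120 (array([ 586.6, -173.9]), array([70.9, 22. ]), 4.1)
0.02 4591 (array([ 586.4, -171.7]), array([103.8,  50.2]), 3.8)
tool y -86.23 tilt [-0.0036  0.0016 -1.    ] pos [ 586.2 -172.9  199.5] q6 1.096
shift mm [  1.6  -0.4 144.5] roll -0.004
scene stage 0.058 792 z 0.0651 (array([533.8, 217.8]), array([78.6, 76.8]), 107.7)
scene stage 0.005 1508 z 0.0115 (array([516.6, 270.6]), array([253.8, 140.4]), 108.1)
scene spanner 0.1 229 z 0.1073 (array([ 587.9, -174.1]), array([26.9, 15. ]), 6.5)
scene spanner 0.033 541 z 0.0379 (array([ 587.7, -174.1]), array([72.2, 23.3]), 3.6)
scene spanner 0.02 1347 z 0.026 (array([ 588.2, -171. ]), array([105.6,  52.2]), 3.9)
```

View pics/w9.png

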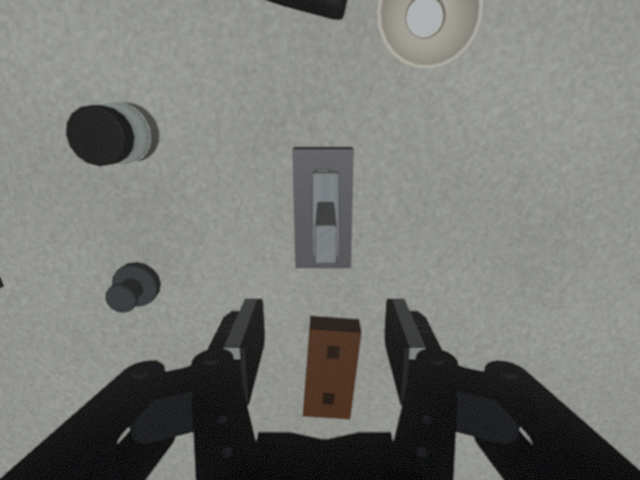

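The wrist view shows the spanner at (325,215), upright in the grey stand at (322,207). Its heights match the start, it is about 2 mm off centre, and the fingers are clear of it. I'm handing the job in.

```bash
python3 -c "
from station import ctrl
print(ctrl.finish_job())"
```

```text
the job is handed in; nothing more can be done
None
```

I handed the job in at about 21 s of robot time: the clamp ring was turned clockwise until I felt its stop (torque rose to about 0.6 N m), and the spanner stands back in the grey stand, fully down, upright and released; no verdict came back.

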